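Clamp a silver bar with a slotted cam screw

TASK

Take the flat screwdriver out of its wooden block, feel its blade into the slot of the clamp's screw by turning it lightly, and turn the screw clockwise until the silver bar is held firmly between the jaws, without bearing down hard on the screw or overtightening it. Then put the screwdriver back upright in its hole in the block, fully home, and let go; leave the mug, the jar and the steel die alone.

Things in the scene. Friction and masses are not known exactly. Their poses are not given: they have to be found in the camera images.
- driver: Flat screwdriver, 120 mm long, 110 g, upright in the wooden block. Origin at the middle of the blade's bottom edge; z up the tool. Blade 9.8 mm wide (along its x), 2.4 mm thick (y), 6 mm long; then a round steel shank 10 mm in diameter up to z = 57 mm; then the dark wooden handle. It starts fully home, its handle's lower end resting on the block.
- blade_tip (a point): Middle of the screwdriver blade's bottom edge (the driver's origin and axes).
- handle_mid (a point): Middle of the screwdriver's handle, 87 mm above the blade's end, axes as the driver. The handle is a square bar 22 x 22 mm, flats facing its x and y, 60 mm long (30 mm above and below this point), with a 3 mm brass cap on top. Grip it here from above.
- block: Light wooden tool block fixed to the bench, 90 x 60 x 65 mm high (x, y, z), origin at the centre of its underside. One upright hole 14 mm in diameter goes right through, 12 mm from its centre towards its -x; three small dark marks on top at its +x end.
- block_hole (a point): Centre of the hole's mouth on the block's top, axes as the block. With the driver fully home the blade's end is 57 mm below this point.
- clamp: Low clamp fixed to the bench: dark steel base plate 110 x 96 x 14 mm, origin on the bench under the plate, z up. Fixed steel jaw 80 mm long (x), its face at y = +16 mm, top at z = 38 mm; a sliding jaw on its -y side. An upright brass collar at x = 0, y = -32 mm holds the screw: bore 11.4 mm in diameter, flaring from z = 29 mm to 18 mm wide at its top, z = 35 mm.
- screw_top (a point): Centre of the top of the screw head, in the collar, 20 mm above the bench, 15 mm below the collar's top; axes as the clamp. Head 12 mm across, a straight slot right across it, 3.6 mm wide, 5 mm deep. The slot is found anywhere within 55 degrees of the clamp's x axis: its angle is not measured. It starts at its open stop: no turning anticlockwise. Press with 3 to 8 N; more mars it.
- jaw: Sliding steel jaw, 76 x 13 x 21 mm high; its face 6.5 mm to its +y. Screw clockwise from above drives it along the clamp's +y, 2.5 mm per rad. The screw turns stiffly (0.06 N m); let go, it keeps up to about 20 N on the bar. After about 0.8 rad of screw turn the bar meets both jaws; then each further 0.025 N m adds about 10 N on the bar. Firm: 20 to 50 N, 0.11 to 0.19 N m in all.
- blank: Bar of silver 70 x 18 x 12 mm (x, y, z), 160 g, origin at the centre of its underside, lying loose on the base plate between the jaws, with 2 mm of play in all.
- mug: White mug, 76 mm across, 85 mm high, origin under its centre; bystander.
- jar: Small glass jar with steel cap, 52 mm across, 60 mm high, origin under its centre; bystander.
- doming_die: Round steel die, 48 mm across, 36 mm high, origin under its centre; bystander.
There are look-alikes about, which are no part of the job. Of the things like the driver, leave any that is blue; of the rest the larger one is meant.

How it is judged:
By the outcome, as a careful person would: the job done as asked, in the order asked, and still so for the second after the job is handed in, with the robot touching nothing.
It also fails if it takes over 72 s, if anything falls off the work surface, if the arm or the gripper's body presses on something with over 40 N, if the wrist force passes 120 N, or if a joint passes its speed limit or range.

ROBOT

A 6-joint arm with a two-finger parallel gripper is mounted at the origin on the work surface. World frame = base frame: x ahead of the robot, y to its left, z up, the work surface at z = 0. Lengths are in m, angles in rad, forces in N, time in s.
With the tool pointing down it reaches from about 0.275 to 0.725 m from the base axis. Payload 5.6 kg.
Tool frame: the origin (TCP) lies at the very end of the fingers, on their centre line; the grasp point (between the pads) lies 19 mm behind it; z points along the fingers, y is the line along which they close (so a half turn about z gives the same grasp; the last joint's range is limited). The gripper opens to 85 mm and grips with 20 to 120 N. Pads are 22 mm wide; open, the fingers measure 114 mm over their backs; the gripper's body (76 mm by 85 mm) begins 54 mm behind the grasp point. The pads swing forward as they close: fully open they stand 13 mm farther back than shut.
Start: joints at [-0.984, 0.255, 0.108, 0, -1.424, -0.285], TCP at [0.164, -0.525, 0.231] pointing down, gripper open.
Joint ranges: [-2.95, 2.95], [-1.21, 1.97], [-1.09, 1.5], [-2.87, 1.71], [-2.94, -0.07], [-3.05, 3.05]. Speed limits (rad/s): [2.57, 2.57, 3.14, 3.14, 3.14, 3.14].

INTERFACE

Orientations are given as a rotation vector (axis times angle).
In Python, from cell import get_state, read_camera, camera_info, sign_off gives the robot as it stands.
- The arm moves only by the tool drive_tool, never from a script. Its argument "steps" is a list of rows, each an object of numbers: "tx", "ty", "tz": the shift along the world's x, y, z normalised to -1 to 1, where 1 is 20 cm; "ax", "ay", "az": the turn, a rotation vector about the world's x, y, z normalised to -1 to 1, where 1 is 30 degrees; "gripper": the finger opening in mm, from 0 to 85.4. A call has 1 to 10 rows; each row shifts and turns the commanded pose from where the row before left it; what a row does not reach is not made up. A row lasts 1/8 s, in which the tool goes at most 62.5 mm and 10.7 degrees, less where a joint would pass 70% of its speed; a pose out of reach is approached as far as the arm can. A call with a number of a shift or a turn outside -1 to 1 is refused whole. A call with a gripper value outside its range is refused whole. The fingers move at their own pace and stop on an object; "newtons" is the grip in N (left out, the last holds). Time passes only in rows, so rows that do not move let the fingers close. It gives the time, the measured TCP pose, the force, the opening and the grip force at its end, in the units of the state.
- get_state(): the state, without advancing time (a new reading comes with each control period).
- read_camera(name): name is "side" or "top"; returns the picture (400x640x3 uint8, red, green, blue); there is no depth.
- camera_info(name): a dict with "K" (3x3 intrinsics, pixels), "position" and "rotation" of the camera in the world. Camera axes: x right, y up, looking along -z (the intrinsics and any distortion apply to the point x, -y, -z); pixel columns grow to the right and rows downward; lengths in m; the calibration is good to about 2 mm. A picture is of the moment at which its call begins. camera_info takes no time and is no camera call.
- sign_off(): hands the job in; it is judged then, once.
The state is a dict: "time_s": time; "joint_pos": joint angles; "qvel": joint speeds; "effort": joint torques, N m; "eef_pos": TCP position; "tool_rot": TCP orientation; "wrist_force": force on the tool from outside, world axes, zero at the start; "ft_torque": the same for the moment, N m; "width": finger opening in m; "grip_force": force on a finger pad.
Only numpy, scipy, OpenCV 4.12 (cv2) and the standard library are available. Lean on these libraries where they do the work, as an engineer would, in place of code of your own. Each camera call takes 0.05 s, during which the arm holds its last target. There are 200 camera calls.

## Working session

There is one attempt and no reset: what is moved stays moved. The work goes in short steps, Python scripts to look and compute and a tool call to move; the robot and the scene stay as the last step left them, time stands still between calls to the robot, and variables do not carry over. Pictures are saved under pics/ and viewed, at most 10 in all, crops included, and the job is handed in when it is done.

Besides the shell and the picture viewer there is one more tool, called after "Request:" as name(argument=value, ...) on one line, values as JSON. drive_tool: Moves the arm, as the interface text tells. Its arguments: {"type":"object","properties":{"steps":{"type":"array","items":{"type":"object","properties":{"tx":{"type":"number","minimum":-1,"maximum":1},"ty":{"type":"number","minimum":-1,"maximum":1},"tz":{"type":"number","minimum":-1,"maximum":1},"ax":{"type":"number","minimum":-1,"maximum":1},"ay":{"type":"number","minimum":-1,"maximum":1},"az":{"type":"number","minimum":-1,"maximum":1},"gripper":{"type":"number"}}}},"newtons":{"type":"number"}},"required":["steps"]}

```bash
mkdir -p pics; cat > h.py <<'E'
import numpy as np, cv2
from cell import get_state, read_camera, camera_info
def ray(cam,u,v):
    c=camera_info(cam);K=np.array(c["K"]);R=np.array(c["rotation"])
    d=c.get("distortion",None)
    p=np.linalg.solve(K,[u,v,1.]);w=R@np.array([p[0],-p[1],-p[2]]);return np.array(c["position"]),w/np.linalg.norm(w)
def plane(cam,u,v,z):
    o,d=ray(cam,u,v);return o+d*(z-o[2])/d[2]
def proj(cam,P):
    c=camera_info(cam);q=np.array(c["rotation"]).T@(np.array(P)-np.array(c["position"]));q=np.array(c["K"])@np.array([q[0],-q[1],-q[2]]);return q[:2]/q[2]
E
python3 - <<'E'
from h import *
for n in("top","side"):
    im=read_camera(n);cv2.imwrite(f"pics/{n}0.png",im[:,:,::-1]);print(camera_info(n))
print(get_state())
E
```

```text
{'K': array([[397.0917591 ,   0.        , 318.29543931],
       [  0.        , 397.0917591 , 195.95380125],
       [  0.        ,   0.        ,   1.        ]]), 'position': array([0.47302962, 0.01230845, 0.91676449]), 'rotation': array([ 0.08422218, -0.09637268, -1.54098888])}
{'K': array([[393.69829553,   0.        , 317.59385197],
       [  0.        , 393.69829553, 195.94096889],
       [  0.        ,   0.        ,   1.        ]]), 'position': array([0.026337  , 0.70919186, 0.65897605]), 'rotation': array([ 0.38805299, -1.19642313, -2.22748718])}
{'time_s': 0.1, 'joint_pos': array([-9.84383820e-01,  2.55708903e-01,  1.07125163e-01, -4.04647627e-04,
       -1.42385619e+00, -2.84610097e-01]), 'qvel': array([-8.04634146e-05, -2.92984957e-03,  1.64574936e-03,  9.51148392e-04,
        1.53999189e-03, -6.25445409e-04]), 'effort': array([-4.94020293e-03, -3.87604415e+01,  2.38474149e+01,  5.37809059e+00,
       -3.80610523e-03, -1.06837615e-05]), 'eef_pos': array([ 0.16341162, -0.52471638,  0.23047429]), 'tool_rot': array([ 4.72130621e-01, -3.10557784e+00, -2.60572796e-03]), 'wrist_force': array([ 0.07312176, -0.16902007,  0.25405384]), 'ft_torque': array([-0.01034228, -0.01956216, -0.00785672]), 'grip_force': 0.0, 'width': 0.08549308428169244}
```

View pics/top0.png

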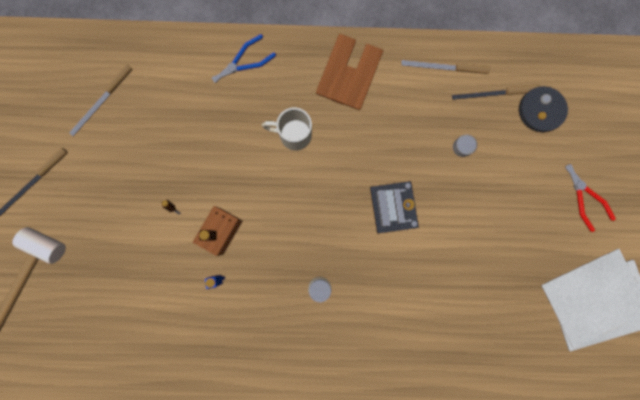

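View pics/side0.png

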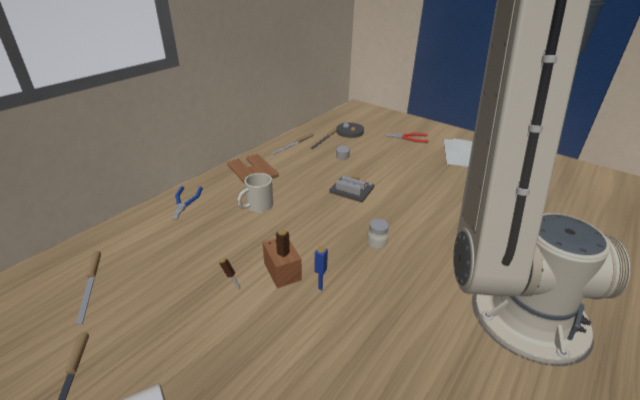

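Candidates for the driver: the dark-handled one in the block (top 207,236 / side 283,243), the small one standing or leaning loose (top 170,206 / side 228,268), and the blue one (top 214,282 / side 321,262). I choose the one in the block: it isn't blue and is the larger of the rest. Next I check it in a close crop together with the clamp.

```bash
sed -i 's/R=np.array(c\["rotation"\])/R=cv2.Rodrigues(np.array(c["rotation"]))[0]/; s/np.array(c\["rotation"\]).T/cv2.Rodrigues(np.array(c["rotation"]))[0].T/' h.py
python3 - <<'E'
from h import *
t=cv2.imread("pics/top0.png");s=cv2.imread("pics/side0.png")
r=lambda i,x,y,w,h:cv2.resize(i[y:y+h,x:x+w],(390,290),interpolation=cv2.INTER_CUBIC)
a=np.hstack([r(t,150,190,107,80),r(t,360,170,80,60)]);b=np.hstack([r(s,200,215,107,80),r(s,315,165,80,60)])
cv2.imwrite("pics/crop1.png",np.vstack([a,b]))
for n,uv,z in(("hole_drv",(207,236),.128),("block",(222,228),.065),("clamp",(395,207),.014),("collar",(409,205),.035)):print(n,plane("top",*uv,z))
for n,uv,z in(("drv",(283,235),.128),("clamp",(352,188),.014)):print(n,plane("side",*uv,z))
E
```

```text
hole_drv [0.47885444 0.22459493 0.128     ]
block [0.49717014 0.21063729 0.065     ]
clamp [ 0.55736618 -0.16921418  0.014     ]
collar [ 0.56077397 -0.19629604  0.035     ]
drv [0.46998985 0.23897894 0.128     ]
clamp [ 0.5508502  -0.16005976  0.014     ]
```

View pics/crop1.png

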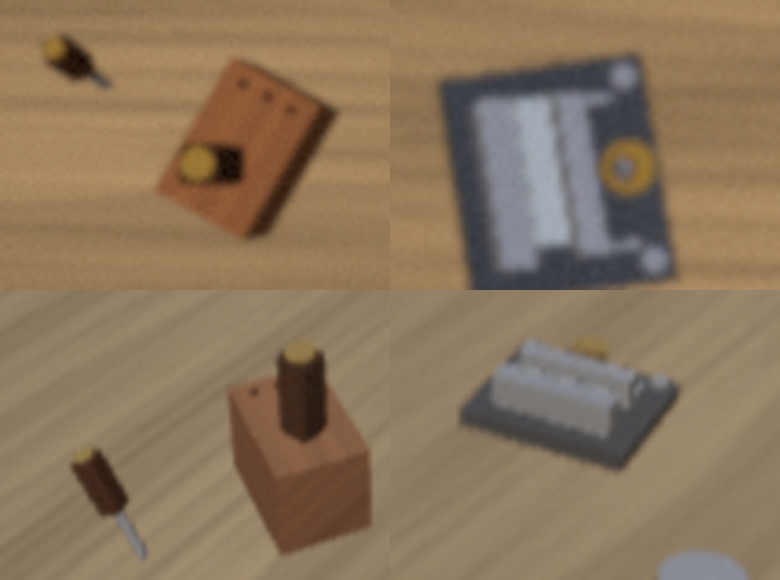

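The crop shows the dark-handled driver standing in the block (cap at top ≈204,235, side ≈282,232), with the block's marks towards the image's upper right. The clamp's brass collar and screw are at top ≈(408.6,204.5). Now the precise measurement.

```bash
cat >> h.py <<'E'
def two(u1,u2):
    (o1,d1),(o2,d2)=ray("top",*u1),ray("side",*u2)
    A=np.c_[d1,-d2];s=np.linalg.lstsq(A,o2-o1,rcond=None)[0];p,q=o1+s[0]*d1,o2+s[1]*d2
    return (p+q)/2,np.linalg.norm(p-q)
def blobs(im,lo,hi,x,y,w,h):
    m=cv2.inRange(cv2.cvtColor(im,cv2.COLOR_BGR2HSV)[y:y+h,x:x+w],lo,hi)
    cs,_=cv2.findContours(m,cv2.RETR_EXTERNAL,cv2.CHAIN_APPROX_NONE);c=max(cs,key=cv2.contourArea)
    return c.reshape(-1,2)+[x,y]
E
python3 - <<'E'
from h import *
t=cv2.imread("pics/top0.png");s=cv2.imread("pics/side0.png")
ht,hs=[cv2.cvtColor(i,cv2.COLOR_BGR2HSV) for i in(t,s)]
for n,h,p in(("cap t",ht,(204,235)),("wood t",ht,(222,228)),("handle t",ht,(214,235)),("collar t",ht,(413,200)),("plate t",ht,(380,226)),("bench",ht,(350,250)),("cap s",hs,(282,232)),("hand s",hs,(283,243)),("blocktop s",hs,(295,250)),("collar s",hs,(356,180)))  :print(n,h[p[1],p[0]])
# collar & cap & plate
def rep(n,c):
    print(n,len(c),c.min(0),c.max(0),np.round(cv2.minAreaRect(c.astype(np.float32)),2) if 0 else cv2.minAreaRect(c.astype(np.float32)))
rep("collar t",blobs(t,(12,130,90),(28,255,255),400,192,20,26))
rep("collar s",blobs(s,(12,130,60),(28,255,255),345,170,22,14))
rep("cap t",blobs(t,(14,130,95),(30,255,255),197,228,14,14))
rep("cap s",blobs(s,(14,120,95),(30,255,255),272,226,22,14))
rep("plate t",blobs(t,(90,20,20),(130,255,110),365,175,60,65))
rep("block t",blobs(t,(0,130,85),(11,255,255),185,200,65,65))
rep("handle s",blobs(s,(0,60,0),(15,255,70),265,225,35,35))
E
```

```text
cap t [ 20 165 153]
wood t [ 13 162 143]
handle t [ 12 176  29]
collar t [ 15  91 109]
plate t [120  28  72]
bench [ 16 107 145]
cap s [ 20 122 144]
hand s [ 12 160  51]
blocktop s [ 13 110 134]
collar s [111  13 142]
collar t 28 [404 199] [413 209] ((408.5, 204.0), (10.0, 9.0), 90.0)Traceback (most recent call last):
  File "<stdin>", line 9, in <module>
  File "h.py", line 17, in blobs
    cs,_=cv2.findContours(m,cv2.RETR_EXTERNAL,cv2.CHAIN_APPROX_NONE);c=max(cs,key=cv2.contourArea)
                                                                       ~~~^^^^^^^^^^^^^^^^^^^^^^^^
ValueError: max() iterable argument is empty
```

```bash
python3 - <<'E'
from h import *
t=cv2.imread("pics/top0.png");s=cv2.imread("pics/side0.png")
def rep(n,*a):
    try:
        c=blobs(*a);r=cv2.minAreaRect(c.astype(np.float32));print(n,len(c),c.min(0),c.max(0),np.round(r[0],1),np.round(r[1],1),r[2],np.round(cv2.boxPoints(r),1).tolist());return c
    except ValueError: print(n,"none")
rep("collar s",s,(14,60,60),(28,255,255),347,172,20,9)
ct=rep("cap t",t,(15,140,95),(30,255,255),197,228,14,14)
cs=rep("cap s",s,(16,80,90),(30,255,255),272,226,22,12)
rep("plate t",t,(90,15,20),(135,255,110),365,175,60,65)
rep("block t",t,(5,140,80),(14,255,255),185,200,65,65)
rep("handle s",s,(0,60,0),(18,255,75),265,228,35,30)
print(two((204.3,235.5),(282.3,232.1)))
# block top corners from crop
cr=[(235,58),(333,112),(246,238),(157,190)]
P=[plane("top",150+(x+.5)*107/390,190+(y+.5)*80/290,.065)[:2] for x,y in cr]
P=np.array(P);print(P,"mean",P.mean(0),"long",np.linalg.norm(P[0]-P[3]),np.linalg.norm(P[1]-P[2]),"short",np.linalg.norm(P[0]-P[1]),np.linalg.norm(P[3]-P[2]))
d=P[0]-P[3]+P[1]-P[2];y=np.arctan2(d[1],d[0]);print("yaw",np.degrees(y),"hole",P.mean(0)-.012*np.array([np.cos(y),np.sin(y)]))
print("drv axis top",plane("top",204.3,235.5,.128),"side",plane("side",282.3,232.1,.128))
print("screw",plane("top",408.6,204.5,.035),plane("top",408.6,204.5,.020))
cc=[(440,82),(637,55),(676,275)]
Q=np.array([plane("top",360+(x-390+.5)*80/390,170+(y+.5)*60/290,.014)[:2] for x,y in cc]);print(Q,np.linalg.norm(Q[1]-Q[0]),np.linalg.norm(Q[2]-Q[1]),np.degrees(np.arctan2(*(Q[1]-Q[2])[::-1])),np.degrees(np.arctan2(*(Q[0]-Q[1])[::-1])))
E
```

```text
collar s 49 [347 172] [366 180] [356.5 176. ] [ 8. 19.] 90.0 [[347.0, 172.0], [366.0, 172.0], [366.0, 180.0], [347.0, 180.0]]
cap t 29 [199 230] [208 240] [203.5 235. ] [10.  9.] 90.0 [[199.0, 230.0], [208.0, 230.0], [208.0, 240.0], [199.0, 240.0]]
cap s 69 [272 226] [293 237] [282.5 231.5] [11. 21.] 90.0 [[272.0, 226.0], [293.0, 226.0], [293.0, 237.0], [272.0, 237.0]]
plate t 320 [371 183] [416 231] [393.8 206.9] [44.8 39.4] 81.02737426757812 [[370.8999938964844, 187.8000030517578], [409.79998779296875, 181.6999969482422], [416.79998779296875, 225.89999389648438], [377.8999938964844, 232.10000610351562]]
block t 164 [194 207] [238 254] [215.5 230.3] [28.2 43. ] 29.744882583618164 [[192.60000610351562, 242.0], [213.89999389648438, 204.6999969482422], [238.39999389648438, 218.60000610351562], [217.0, 256.0]]
handle s 59 [276 233] [289 256] [282.4 244.7] [22.7 12.4] 86.42366790771484 [[275.5, 233.6999969482422], [287.8999938964844, 232.89999389648438], [289.3999938964844, 255.60000610351562], [277.0, 256.3999938964844]]
(array([0.4796637 , 0.23058414, 0.12561808]), np.float64(0.00011052394554743574))
[[0.54350852 0.22905086]
 [0.51317323 0.16984152]
 [0.43828682 0.21662636]
 [0.46468388 0.26993034]] mean [0.48991311 0.22136227] long 0.08879446214350724 0.08829946983345854 short 0.06652801536564097 0.059482095155495254
yaw -29.69692769553785 hole [0.47948922 0.22730721]
drv axis top [0.47968796 0.22996115 0.128     ] side [0.47758737 0.2326981  0.128     ]
screw [ 0.56187093 -0.19539935  0.035     ] [ 0.56338224 -0.19893274  0.02      ]
[[ 0.60172765 -0.11228184]
 [ 0.61739    -0.2052888 ]
 [ 0.51325392 -0.22356865]] 0.09431650593865114 0.1057283179163557 9.956159419457979 99.55891320599113
```

```bash
python3 - <<'E'
from h import *
t=cv2.imread("pics/top0.png");s=cv2.imread("pics/side0.png")
a=cv2.resize(t[225:247,194:226],(400,275),interpolation=cv2.INTER_NEAREST);b=cv2.resize(s[222:262,262:302],(300,275),interpolation=cv2.INTER_NEAREST)
c=cv2.resize(t[178:238,365:425],(275,275),interpolation=cv2.INTER_CUBIC)[:, :100]
d=cv2.resize(t[192:217,395:422],(297,275),interpolation=cv2.INTER_NEAREST)
cv2.imwrite("pics/crop2.png",np.vstack([np.hstack([a,b]),np.hstack([d,d[:,:]*0,np.zeros((275,106,3),np.uint8)])]))
E
```

```text
(no output)
```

View pics/crop2.png

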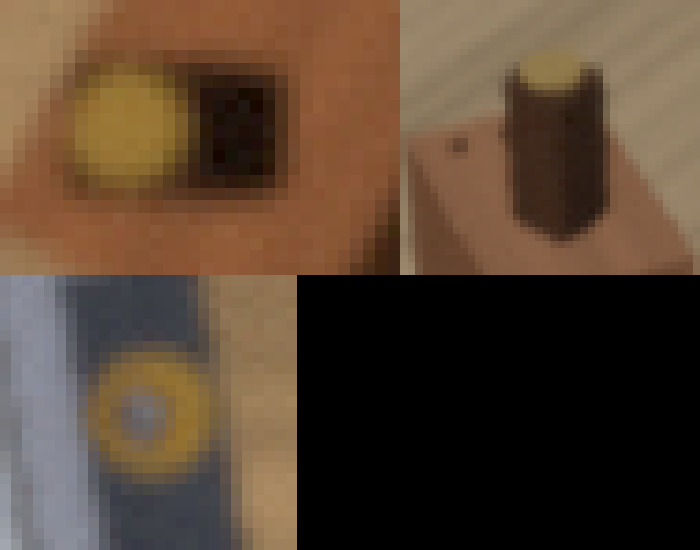

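Handle faces look aligned with the image axes, so handle yaw ≈ 0 mod 90° (cap at top 204,235). The collar centre is at about top (408.6,204.5). I move to above the driver, closing along world x.

Request:
drive_tool(steps=[{"tx":0.15,"ty":0.25,"az":0.2,"gripper":60},{"tx":0.15,"ty":0.3,"az":0.2},{"tx":0.15,"ty":0.3,"az":0.2},{"tx":0.15,"ty":0.3,"az":0.2},{"tx":0.15,"ty":0.3,"az":0.2},{"tx":0.15,"ty":0.3,"az":0.2},{"tx":0.15,"ty":0.3,"az":0.2},{"tx":0.15,"ty":0.3,"az":0.2},{"tx":0.15,"ty":0.3,"az":0.2},{"tx":0.15,"ty":0.3,"az":0.2}], newtons=70)

```text
invalid input
```

```bash
cat >> h.py <<'E'
def st():
    s=get_state();R=cv2.Rodrigues(np.array(s["tool_rot"]))[0]
    print("t",round(s["time_s"],2),"pos",np.round(s["eef_pos"],4),"yaw_y",round(np.degrees(np.arctan2(R[1,1],R[0,1])),2),"zax",np.round(R[:,2],4),"j",np.round(np.degrees(s["joint_pos"]),1),"F",np.round(s["wrist_force"],2),"T",np.round(s["ft_torque"],3),"w",round(s["width"],4),"g",s["grip_force"])
    return s
E
python3 -c "
from h import *
st()"
```

```text
t 0.1 pos [ 0.1634 -0.5247  0.2305] yaw_y 107.29 zax [-6.0e-04  1.6e-03 -1.0e+00] j [-56.4  14.7   6.1  -0.  -81.6 -16.3] F [ 0.07 -0.17  0.25] T [-0.01  -0.02  -0.008] w 0.0855 g 0.0
```

Request:
drive_tool(steps=[{"tx":0.15,"ty":0.25,"tz":0,"ax":0,"ay":0,"az":0.2,"gripper":60},{"tx":0.15,"ty":0.3,"tz":0,"ax":0,"ay":0,"az":0.2,"gripper":60},{"tx":0.15,"ty":0.3,"tz":0,"ax":0,"ay":0,"az":0.2,"gripper":60},{"tx":0.15,"ty":0.3,"tz":0,"ax":0,"ay":0,"az":0.2,"gripper":60},{"tx":0.15,"ty":0.3,"tz":0,"ax":0,"ay":0,"az":0.2,"gripper":60},{"tx":0.15,"ty":0.3,"tz":0,"ax":0,"ay":0,"az":0.2,"gripper":60},{"tx":0.15,"ty":0.3,"tz":0,"ax":0,"ay":0,"az":0.2,"gripper":60},{"tx":0.15,"ty":0.3,"tz":0,"ax":0,"ay":0,"az":0.2,"gripper":60},{"tx":0.15,"ty":0.3,"tz":0,"ax":0,"ay":0,"az":0.2,"gripper":60},{"tx":0.15,"ty":0.3,"tz":0,"ax":0,"ay":0,"az":0.2,"gripper":60}], newtons=70)

```text
time_s: 1.35
eef_pos: [0.4454, 0.0301, 0.2313]
tool_rot: [-1.967, 2.45, -0.0]
wrist_force: [1.1, -1.4, 0.3]
width: 0.0599
grip_force: 0.0
```

```bash
python3 -c "
from h import *
st()"
```

```text
t 1.35 pos [0.4454 0.0301 0.2313] yaw_y 167.53 zax [ 1.e-04  0.e+00 -1.e+00] j [ 24.1   2.8  -8.    0.  -79.2 -36.6] F [ 1.06 -1.43  0.34] T [-0.098 -0.173  0.017] w 0.0599 g 0.0
```

Request:
drive_tool(steps=[{"tx":0.08,"ty":0.25,"tz":0,"ax":0,"ay":0,"az":0.2,"gripper":60},{"tx":0,"ty":0.25,"tz":0,"ax":0,"ay":0,"az":0.2,"gripper":60},{"tx":0,"ty":0.2,"tz":0,"ax":0,"ay":0,"az":0,"gripper":60},{"tx":0,"ty":0,"tz":0,"ax":0,"ay":0,"az":0,"gripper":60},{"tx":0,"ty":0,"tz":0,"ax":0,"ay":0,"az":0,"gripper":60}])

```text
time_s: 1.98
eef_pos: [0.4608, 0.1677, 0.231]
tool_rot: [2.207, -2.234, -0.0]
wrist_force: [-0.5, -0.7, 0.5]
width: 0.0599
grip_force: 0.0
```

```bash
python3 -c "
from h import *
st()"
```

```text
t 1.98 pos [0.4608 0.1677 0.231 ] yaw_y 179.31 zax [-7.e-04 -6.e-04 -1.e+00] j [ 38.4   7.9  -2.3  -0.  -79.9 -39. ] F [-0.51 -0.73  0.45] T [-0.026 -0.004  0.021] w 0.0599 g 0.0
```

Request:
drive_tool(steps=[{"tx":0.05,"ty":0.16,"tz":0,"ax":0,"ay":0,"az":0.02,"gripper":60},{"tx":0.04,"ty":0.15,"tz":0,"ax":0,"ay":0,"az":0,"gripper":60},{"tx":0,"ty":0,"tz":-0.1,"ax":0,"ay":0,"az":0,"gripper":60},{"tx":0,"ty":0,"tz":-0.15,"ax":0,"ay":0,"az":0,"gripper":60},{"tx":0,"ty":0,"tz":-0.1,"ax":0,"ay":0,"az":0,"gripper":60},{"tx":0,"ty":0,"tz":0,"ax":0,"ay":0,"az":0,"gripper":60},{"tx":0,"ty":0,"tz":0,"ax":0,"ay":0,"az":0,"gripper":60}])

```text
time_s: 2.85
eef_pos: [0.4797, 0.2296, 0.1625]
tool_rot: [-2.217, 2.223, -0.001]
wrist_force: [0.8, -0.1, 0.9]
width: 0.0599
grip_force: 0.0
```

```bash
python3 -c "
from h import *
st()"
```

```text
t 2.85 pos [0.4797 0.2296 0.1625] yaw_y 179.85 zax [ 1.6e-03  6.0e-04 -1.0e+00] j [ 42.5  14.3  -4.4   0.  -71.2 -42.6] F [ 0.82 -0.11  0.85] T [-0.022 -0.046 -0.022] w 0.0599 g 0.0
```

Request:
drive_tool(steps=[{"tx":0,"ty":0,"tz":-0.15,"ax":0,"ay":0,"az":0,"gripper":60},{"tx":0,"ty":0,"tz":-0.15,"ax":0,"ay":0,"az":0,"gripper":60},{"tx":0,"ty":0,"tz":-0.13,"ax":0,"ay":0,"az":0,"gripper":60},{"tx":0,"ty":0,"tz":0,"ax":0,"ay":0,"az":0,"gripper":30},{"tx":0,"ty":0,"tz":0,"ax":0,"ay":0,"az":0,"gripper":18},{"tx":0,"ty":0,"tz":0,"ax":0,"ay":0,"az":0,"gripper":15},{"tx":0,"ty":0,"tz":0,"ax":0,"ay":0,"az":0,"gripper":15},{"tx":0,"ty":0,"tz":0,"ax":0,"ay":0,"az":0,"gripper":15}])

```text
time_s: 3.85
eef_pos: [0.4803, 0.2307, 0.0773]
tool_rot: [-2.217, 2.22, -0.002]
wrist_force: [-0.7, 0.3, 6.2]
width: 0.0214
grip_force: 69.2
```

```bash
python3 -c "
from h import *
st()"
```

```text
t 3.85 pos [0.4803 0.2307 0.0773] yaw_y 179.92 zax [ 0.0034  0.0018 -1.    ] j [ 42.5  18.3 -12.2   0.1 -59.3 -42.6] F [-0.66  0.31  6.15] T [-0.144  0.212  0.05 ] w 0.0214 g 69.19809222221375
```

Request:
drive_tool(steps=[{"tx":0,"ty":0,"tz":0.05,"ax":0,"ay":0,"az":0,"gripper":15},{"tx":0,"ty":0,"tz":0.1,"ax":0,"ay":0,"az":0,"gripper":15},{"tx":0,"ty":0,"tz":0.1,"ax":0,"ay":0,"az":0,"gripper":15},{"tx":0,"ty":0,"tz":0.1,"ax":0,"ay":0,"az":0,"gripper":15},{"tx":0,"ty":0,"tz":0.1,"ax":0,"ay":0,"az":0,"gripper":15},{"tx":0,"ty":0,"tz":0.05,"ax":0,"ay":0,"az":0,"gripper":15},{"tx":0,"ty":0,"tz":0,"ax":0,"ay":0,"az":0,"gripper":15},{"tx":0,"ty":0,"tz":0,"ax":0,"ay":0,"az":0,"gripper":15}])

```text
time_s: 4.85
eef_pos: [0.4785, 0.2298, 0.1744]
tool_rot: [2.218, -2.222, -0.001]
wrist_force: [0.3, -0.3, -0.5]
width: 0.0214
grip_force: 69.4
```

```bash
python3 -c "
from h import *
st()
s=read_camera('side')[:,:,::-1];cv2.imwrite('pics/side1.png',s);t=read_camera('top')[:,:,::-1];cv2.imwrite('pics/top1.png',t)
p=proj('side',[.48,.2305,.147]).astype(int);print(p)
b=cv2.resize(s[p[1]-50:p[1]+25,p[0]-50:p[0]+50],(800,600),interpolation=cv2.INTER_CUBIC);cv2.imwrite('pics/side1c.png',b)"
```

```text
t 4.85 pos [0.4785 0.2298 0.1744] yaw_y 179.89 zax [-1.6e-03 -7.0e-04 -1.0e+00] j [ 42.5  13.9  -3.1  -0.  -73.1 -42.6] F [ 0.28 -0.33 -0.53] T [-0.033  0.013  0.046] w 0.0214 g 69.36518669128418
[281 224]
```

View pics/side1c.png

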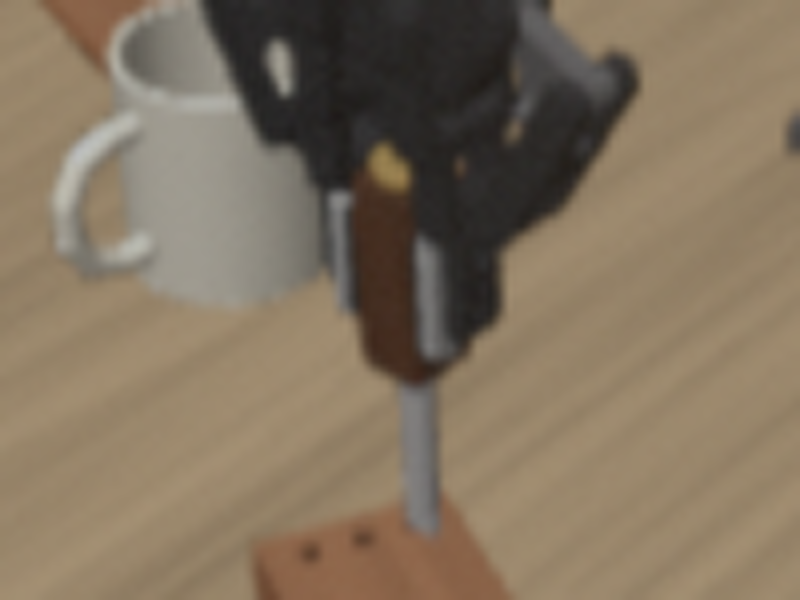

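Gripped and lifted: the shank hangs clear with the tip at crop (425,535), over the block's edge. Blade orientation can't be read from this 45° view. I carry it over the clamp, turning 30° so that the side camera sees the blade broadside or edge-on.

Request:
drive_tool(steps=[{"tx":0.05,"ty":-0.2,"tz":0,"ax":0,"ay":0,"az":0.1,"gripper":15},{"tx":0.05,"ty":-0.26,"tz":0,"ax":0,"ay":0,"az":0.1,"gripper":15},{"tx":0.05,"ty":-0.26,"tz":0,"ax":0,"ay":0,"az":0.1,"gripper":15},{"tx":0.05,"ty":-0.26,"tz":0,"ax":0,"ay":0,"az":0.1,"gripper":15},{"tx":0.05,"ty":-0.26,"tz":0,"ax":0,"ay":0,"az":0.1,"gripper":15},{"tx":0.05,"ty":-0.26,"tz":0,"ax":0,"ay":0,"az":0.2,"gripper":15},{"tx":0.05,"ty":-0.26,"tz":0,"ax":0,"ay":0,"az":0.2,"gripper":15},{"tx":0.06,"ty":-0.2,"tz":0,"ax":0,"ay":0,"az":0.1,"gripper":15},{"tx":0,"ty":0,"tz":0,"ax":0,"ay":0,"az":0,"gripper":15},{"tx":0,"ty":0,"tz":0,"ax":0,"ay":0,"az":0,"gripper":15}])

```text
time_s: 6.2
eef_pos: [0.5607, -0.1618, 0.1746]
tool_rot: [2.718, -1.574, -0.002]
wrist_force: [0.4, 0.9, -1.3]
width: 0.0214
grip_force: 69.4
```

```bash
python3 -c "
from h import *
s=st();e=s['eef_pos']
s=read_camera('side')[:,:,::-1];cv2.imwrite('pics/side2.png',s);t=read_camera('top')[:,:,::-1];cv2.imwrite('pics/top2.png',t)
p=proj('side',[e[0],e[1],e[2]-.069]);print(p,proj('top',[e[0],e[1],e[2]-.069]));p=p.astype(int)
b=cv2.resize(s[p[1]-30:p[1]+45,p[0]-26:p[0]+27],(424,600),interpolation=cv2.INTER_CUBIC);q=proj('top',[.561,-.1975,.035]).astype(int)
c=cv2.resize(t[q[1]-38:q[1]+37,q[0]-23:q[0]+23],(368,600),interpolation=cv2.INTER_CUBIC);cv2.imwrite('pics/side2c.png',np.hstack([b,c]));print(p,q)"
```

```text
t 6.2 pos [ 0.5607 -0.1618  0.1746] yaw_y -150.15 zax [-1.3e-03  4.0e-04 -1.0e+00] j [ -0.8  19.7   5.   -0.  -75.4  30.6] F [ 0.37  0.9  -1.34] T [0.069 0.019 0.029] w 0.0214 g 69.36225056648254
[351.52006256 160.28470722] [400.38529412 201.38758623]
[351 160] [409 204]
```

View pics/side2c.png

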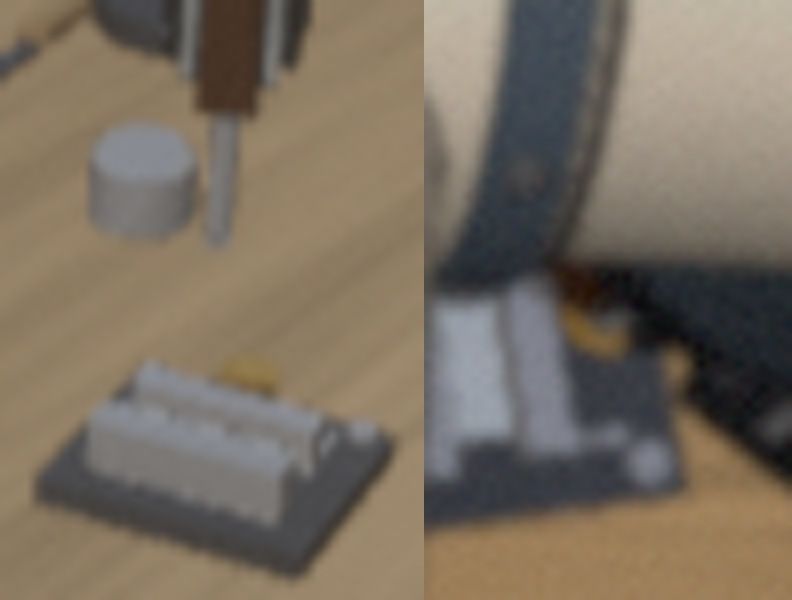

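The blade is broadside at crop (217,243), so it lies along the tool's y axis, now at 30°. The collar's brass rim is seen behind the jaw at crop (251,370).

```bash
python3 -c "
from h import *
for P in([.561,-.1975,.035],[.561,-.1955,.035],[.563,-.1975,.035],[.561,-.1975,.020]):print(P,proj('side',P),proj('top',P))
t=cv2.imread('pics/top0.png');c=cv2.cvtColor(t,cv2.COLOR_BGR2HSV)
print(c[196:213,400:418,1]);
s=cv2.imread('pics/side2.png');c=cv2.cvtColor(s,cv2.COLOR_BGR2HSV)
print(c[171:183,348:366,1])"
```

```text
[0.561, -0.1975, 0.035] [356.37756715 176.07272122] [409.5379342  204.91445786]
[0.561, -0.1955, 0.035] [356.02462649 176.33180126] [408.64450159 204.88926189]
[0.563, -0.1975, 0.035] [355.83317109 175.8628894 ] [409.53874823 204.0236066 ]
[0.561, -0.1975, 0.02] [356.03911408 180.21430008] [407.96930201 205.52597609]
[[ 26  33  37  40  41  47  35  38  35  36  32  31  21  64  94 104 104 109]
 [ 28  26  27  38  37  32  29  25  19  25  26  25  11  48  98 109 109 111]
 [ 24  25  32  34  25   4  26  46  59  63  49  36  15  49  86 101 109 108]
 [ 24  22  22  25  17  65 102 114 131 132 121 106  72  66  79 102 107 111]
 [ 26  16  30  17  90 122 135 148 159 152 156 142 124  91  87 103 107 110]
 [ 25  19  16  56 112 145 151 137 152 162 167 162 153 121 102 103 105 112]
 [ 29  24   8  82 137 145 116  94 108 144 165 164 162 139 112 108 108 110]
 [ 24  23  15 112 153 126  73  37  39  82 140 163 161 148 120 106 110 106]
 [ 23  15  35 122 154 114  45  12  11  54 129 161 166 148 124 110 110 109]
 [ 24  17  29 114 159 119  52  15  12  66 129 170 169 150 119  99 101 107]
 [ 26  18  11  96 137 136  93  
[... 695 characters left out ...]
 81  80  79  80  80  78]
 [ 80  80  79  80  80  90  91  97  97  91  86  83  78  79  78  79  78  80]
 [ 77  78  80  80  86 107 112 112 112 110 105  91  79  77  79  77  77  78]
 [ 56  68  72  78  94 117 121 120 118 116 118 105  87  80  77  77  78  77]
 [ 11  16  30  49  77 105 114 123 122 126 122 110  87  79  77  78  78  78]
 [ 14  11   7   6   8  36  44  79 103 108 119  99  81  79  79  79  79  78]
 [  4   7  14  17  14   9   9   6  16  28  54  65  67  71  78  77  77  77]
 [ 10   4   4   8   7  11  16  12  12   9   4   8  18  33  54  66  71  76]
 [  8   6   8  10   6   4   6   6   9  11  14  14  10   7   7  12  31  50]
 [  4   2   4   8   8   8  10   8   4   4   8   6  11  16  16  14   4  18]]
```

Request:
drive_tool(steps=[{"tx":0.01,"ty":-0.09,"tz":0,"ax":0,"ay":0,"az":0.25,"gripper":15},{"tx":0,"ty":-0.08,"tz":0,"ax":0,"ay":0,"az":0.25,"gripper":15},{"tx":0,"ty":0,"tz":-0.1,"ax":0,"ay":0,"az":0.25,"gripper":15},{"tx":0,"ty":0,"tz":-0.1,"ax":0,"ay":0,"az":0.25,"gripper":15},{"tx":0,"ty":0,"tz":-0.1,"ax":0,"ay":0,"az":0.25,"gripper":15},{"tx":0,"ty":0,"tz":0,"ax":0,"ay":0,"az":0,"gripper":15},{"tx":0,"ty":0,"tz":0,"ax":0,"ay":0,"az":0,"gripper":15}])

```text
time_s: 7.18
eef_pos: [0.5637, -0.1957, 0.1164]
tool_rot: [3.08, -0.618, 0.002]
wrist_force: [0.5, -0.1, -1.3]
width: 0.0209
grip_force: 69.3
```

```bash
python3 -c "
from h import *
st()"
```

```text
t 7.17 pos [ 0.5637 -0.1957  0.1164] yaw_y -112.69 zax [ 1.4e-03 -6.0e-04 -1.0e+00] j [ -4.1  23.    1.2   0.  -68.1  71.4] F [ 0.53 -0.09 -1.26] T [-0.019 -0.031  0.023] w 0.0209 g 69.34107184410095
```

Request:
drive_tool(steps=[{"tx":-0.005,"ty":0,"tz":-0.03,"ax":0,"ay":0,"az":0,"gripper":15},{"tx":0,"ty":0,"tz":-0.025,"ax":0,"ay":0,"az":0,"gripper":15},{"tx":0,"ty":0,"tz":-0.02,"ax":0,"ay":0,"az":0,"gripper":15},{"tx":0,"ty":0,"tz":-0.02,"ax":0,"ay":0,"az":0,"gripper":15},{"tx":0,"ty":0,"tz":0,"ax":0,"ay":0,"az":0,"gripper":15}])

```text
time_s: 7.8
eef_pos: [0.5618, -0.196, 0.0958]
tool_rot: [3.081, -0.616, -0.001]
wrist_force: [-0.4, -0.4, -1.8]
width: 0.0211
grip_force: 69.3
```

```bash
python3 -c "
from h import *
st()"
```

```text
t 7.8 pos [ 0.5618 -0.196   0.0958] yaw_y -112.62 zax [-9.e-04  1.e-04 -1.e+00] j [ -4.2  23.8  -0.7  -0.  -65.5  71.6] F [-0.43 -0.44 -1.75] T [-0.025  0.014 -0.061] w 0.0211 g 69.34237003326416
```

Request:
drive_tool(steps=[{"tx":0,"ty":0,"tz":-0.01,"ax":0,"ay":0,"az":0,"gripper":15},{"tx":0,"ty":0,"tz":-0.01,"ax":0,"ay":0,"az":0,"gripper":15},{"tx":0,"ty":0,"tz":-0.01,"ax":0,"ay":0,"az":0,"gripper":15},{"tx":0,"ty":0,"tz":-0.005,"ax":0,"ay":0,"az":0,"gripper":15},{"tx":0,"ty":0,"tz":0,"ax":0,"ay":0,"az":0,"gripper":15}])

```text
time_s: 8.43
eef_pos: [0.5621, -0.196, 0.0893]
tool_rot: [3.081, -0.616, -0.0]
wrist_force: [-0.3, -1.1, -0.9]
width: 0.0212
grip_force: 69.3
```

```bash
python3 -c "
from h import *
st()"
```

```text
t 8.43 pos [ 0.5621 -0.196   0.0893] yaw_y -112.61 zax [-0. -0. -1.] j [ -4.2  24.1  -1.3   0.  -64.6  71.6] F [-0.32 -1.14 -0.85] T [ 0.009  0.095 -0.065] w 0.0212 g 69.34407234191895
```

Just at the predicted contact height. I go on in small steps.

Request:
drive_tool(steps=[{"tx":0,"ty":0,"tz":-0.004,"ax":0,"ay":0,"az":0,"gripper":15},{"tx":0,"ty":0,"tz":-0.003,"ax":0,"ay":0,"az":0,"gripper":15},{"tx":0,"ty":0,"tz":0,"ax":0,"ay":0,"az":0,"gripper":15}])

```text
time_s: 8.8
eef_pos: [0.5623, -0.1961, 0.088]
tool_rot: [3.081, -0.616, 0.001]
wrist_force: [1.5, 0.1, -1.1]
width: 0.0211
grip_force: 69.4
```

```bash
python3 -c "
from h import *
st()"
```

```text
t 8.8 pos [ 0.5623 -0.1961  0.088 ] yaw_y -112.6 zax [ 6.e-04 -2.e-04 -1.e+00] j [ -4.2  24.2  -1.4   0.  -64.4  71.6] F [ 1.53  0.06 -1.11] T [-0.109 -0.178  0.012] w 0.0211 g 69.39815998077393
```

Request:
drive_tool(steps=[{"tx":0,"ty":0,"tz":-0.004,"ax":0,"ay":0,"az":0,"gripper":15},{"tx":0,"ty":0,"tz":-0.004,"ax":0,"ay":0,"az":0,"gripper":15},{"tx":0,"ty":0,"tz":0,"ax":0,"ay":0,"az":0,"gripper":15}])

```text
time_s: 9.18
eef_pos: [0.5623, -0.1961, 0.0864]
tool_rot: [3.081, -0.616, 0.001]
wrist_force: [0.6, 0.2, 1.1]
width: 0.0212
grip_force: 69.5
```

```bash
python3 -c "
from h import *
st()"
```

```text
t 9.18 pos [ 0.5623 -0.1961  0.0864] yaw_y -112.61 zax [ 5.e-04 -2.e-04 -1.e+00] j [ -4.2  24.3  -1.5   0.  -64.2  71.6] F [0.58 0.23 1.06] T [-0.198 -0.31  -0.006] w 0.0212 g 69.48489904403687
```

Request:
drive_tool(steps=[{"tx":0,"ty":0,"tz":-0.003,"ax":0,"ay":0,"az":0,"gripper":15},{"tx":0,"ty":0,"tz":0,"ax":0,"ay":0,"az":0,"gripper":15}])

```text
time_s: 9.43
eef_pos: [0.5623, -0.1961, 0.0859]
tool_rot: [3.081, -0.616, 0.001]
wrist_force: [0.5, -0.1, 1.2]
width: 0.021
grip_force: 69.6
```

```bash
python3 -c "
from h import *
st()"
```

```text
t 9.43 pos [ 0.5623 -0.1961  0.0859] yaw_y -112.6 zax [ 6.e-04 -2.e-04 -1.e+00] j [ -4.2  24.3  -1.6   0.  -64.1  71.6] F [ 0.49 -0.14  1.25] T [-0.185 -0.356  0.019] w 0.021 g 69.55398201942444
```

Request:
drive_tool(steps=[{"tx":0,"ty":0,"tz":-0.003,"ax":0,"ay":0,"az":0,"gripper":15},{"tx":0,"ty":0,"tz":0,"ax":0,"ay":0,"az":0,"gripper":15}])

```text
time_s: 9.68
eef_pos: [0.5623, -0.1961, 0.0852]
tool_rot: [3.081, -0.616, 0.001]
wrist_force: [0.1, -1.3, 2.2]
width: 0.0213
grip_force: 69.6
```

```bash
python3 -c "
from h import *
st()"
```

```text
t 9.68 pos [ 0.5623 -0.1961  0.0852] yaw_y -112.6 zax [ 5.e-04 -2.e-04 -1.e+00] j [ -4.2  24.3  -1.6   0.  -64.   71.6] F [ 0.14 -1.31  2.23] T [-0.278 -0.385 -0.032] w 0.0213 g 69.62779641151428
```

Request:
drive_tool(steps=[{"tx":0,"ty":0,"tz":-0.002,"ax":0,"ay":0,"az":-0.1,"gripper":15},{"tx":0,"ty":0,"tz":0,"ax":0,"ay":0,"az":-0.1,"gripper":15},{"tx":0,"ty":0,"tz":0,"ax":0,"ay":0,"az":-0.1,"gripper":15},{"tx":0,"ty":0,"tz":0,"ax":0,"ay":0,"az":0,"gripper":15}])

```text
time_s: 10.18
eef_pos: [0.5619, -0.196, 0.0843]
tool_rot: [-3.023, 0.855, 0.001]
wrist_force: [1.8, -0.9, -1.1]
width: 0.0216
grip_force: 69.6
```

```bash
python3 -c "
from h import *
st()"
```

```text
t 10.18 pos [ 0.5619 -0.196   0.0843] yaw_y -121.59 zax [-4.e-04  2.e-04 -1.e+00] j [ -4.2  24.4  -1.7  -0.  -64.   62.6] F [ 1.81 -0.88 -1.08] T [-0.367 -0.481  0.033] w 0.0216 g 69.57249641418457
```

Request:
drive_tool(steps=[{"tx":0,"ty":0,"tz":-0.004,"ax":0,"ay":0,"az":0,"gripper":15},{"tx":0,"ty":0,"tz":-0.004,"ax":0,"ay":0,"az":0,"gripper":15},{"tx":0,"ty":0,"tz":0,"ax":0,"ay":0,"az":0,"gripper":15}])

```text
time_s: 10.55
eef_pos: [0.5621, -0.1961, 0.0841]
tool_rot: [3.023, -0.854, 0.001]
wrist_force: [-1.0, -0.7, 6.4]
width: 0.0211
grip_force: 70.4
```

```bash
python3 -c "
from h import *
st()"
```

```text
t 10.55 pos [ 0.5621 -0.1961  0.0841] yaw_y -121.55 zax [ 6.e-04 -4.e-04 -1.e+00] j [ -4.2  24.4  -1.8   0.  -63.9  62.6] F [-0.99 -0.66  6.38] T [ 0.203  0.435 -0.009] w 0.0211 g 70.37700533866882
```

Request:
drive_tool(steps=[{"tx":0,"ty":0,"tz":0.003,"ax":0,"ay":0,"az":-0.1,"gripper":15},{"tx":0,"ty":0,"tz":0,"ax":0,"ay":0,"az":-0.1,"gripper":15},{"tx":0,"ty":0,"tz":0,"ax":0,"ay":0,"az":-0.1,"gripper":15},{"tx":0,"ty":0,"tz":0,"ax":0,"ay":0,"az":0,"gripper":15}])

```text
time_s: 11.05
eef_pos: [0.5621, -0.1961, 0.0841]
tool_rot: [2.947, -1.089, 0.001]
wrist_force: [-1.7, 0.1, 5.1]
width: 0.0213
grip_force: 70.1
```

```bash
python3 -c "
from h import *
for i in range(4): st();read_camera('side')"
```

```text
t 11.05 pos [ 0.5621 -0.1961  0.0841] yaw_y -130.55 zax [ 3.e-04 -2.e-04 -1.e+00] j [ -4.2  24.4  -1.7   0.  -63.9  53.6] F [-1.69  0.14  5.14] T [0.02  0.142 0.018] w 0.0213 g 70.07978081703186
t 11.1 pos [ 0.5621 -0.196   0.0841] yaw_y -130.51 zax [ 4.e-04 -2.e-04 -1.e+00] j [ -4.2  24.4  -1.7   0.  -63.9  53.7] F [-0.86 -0.17  5.4 ] T [ 0.071  0.19  -0.031] w 0.021 g 70.0874376296997
t 11.15 pos [ 0.5621 -0.196   0.0841] yaw_y -130.52 zax [ 3.e-04 -2.e-04 -1.e+00] j [ -4.2  24.4  -1.7   0.  -63.9  53.7] F [-1.2   0.47  5.58] T [0.082 0.223 0.035] w 0.0213 g 70.09957194328308
t 11.2 pos [ 0.5621 -0.196   0.0841] yaw_y -130.53 zax [ 3.e-04 -2.e-04 -1.e+00] j [ -4.2  24.4  -1.7   0.  -63.9  53.7] F [-0.44  0.22  6.25] T [ 0.085  0.265 -0.084] w 0.0211 g 70.10295867919922
```

Request:
drive_tool(steps=[{"tx":0,"ty":0,"tz":0,"ax":0,"ay":0,"az":-0.1,"gripper":15},{"tx":0,"ty":0,"tz":0,"ax":0,"ay":0,"az":-0.1,"gripper":15},{"tx":0,"ty":0,"tz":0,"ax":0,"ay":0,"az":-0.1,"gripper":15},{"tx":0,"ty":0,"tz":0,"ax":0,"ay":0,"az":0,"gripper":15}])

```text
time_s: 11.75
eef_pos: [0.5623, -0.1962, 0.0841]
tool_rot: [2.852, -1.316, 0.001]
wrist_force: [-0.6, -0.2, 5.1]
width: 0.0214
grip_force: 70.2
```

```bash
cat >> h.py <<'E'
def avg(n=5):
    L=[]
    for i in range(n): L.append(get_state()); read_camera('side') if i<n-1 else 0
    s=st();F=np.array([l["wrist_force"] for l in L]);T=np.array([l["ft_torque"] for l in L]);E=np.array([l["effort"] for l in L])
    print("mean F",F.mean(0).round(2),"T",T.mean(0).round(3),"sd",T.std(0).round(3),"eff6",E[:,5].round(4))
E
python3 -c "
from h import *
avg()"
```

```text
t 11.95 pos [ 0.5623 -0.1962  0.0841] yaw_y -139.51 zax [ 6.e-04 -4.e-04 -1.e+00] j [ -4.2  24.4  -1.7   0.  -63.9  44.7] F [ 0.48 -0.24  5.57] T [-0.088  0.107  0.095] w 0.0216 g 70.20519733428955
mean F [-0.23 -0.07  5.35] T [-0.106  0.121  0.048] sd [0.018 0.028 0.038] eff6 [-0.2806 -0.1086 -0.0613 -0.0508 -0.0486]
```

Request:
drive_tool(steps=[{"tx":0,"ty":0,"tz":0.002,"ax":0,"ay":0,"az":-0.1,"gripper":15},{"tx":0,"ty":0,"tz":0,"ax":0,"ay":0,"az":-0.1,"gripper":15},{"tx":0,"ty":0,"tz":0,"ax":0,"ay":0,"az":-0.1,"gripper":15},{"tx":0,"ty":0,"tz":0,"ax":0,"ay":0,"az":-0.1,"gripper":15},{"tx":0,"ty":0,"tz":0,"ax":0,"ay":0,"az":0,"gripper":15}])

```text
time_s: 12.58
eef_pos: [0.5622, -0.1961, 0.0842]
tool_rot: [-2.7, 1.607, -0.001]
wrist_force: [0.3, 0.0, 3.1]
width: 0.0211
grip_force: 70.0
```

```bash
python3 -c "
from h import *
avg()"
```

```text
t 12.78 pos [ 0.5622 -0.1961  0.0842] yaw_y -151.55 zax [ 3.e-04 -2.e-04 -1.e+00] j [ -4.2  24.4  -1.7   0.  -63.9  32.6] F [ 1.13 -1.36  3.83] T [-0.309 -0.252  0.048] w 0.0211 g 69.98766660690308
mean F [ 0.81 -0.26  3.42] T [-0.233 -0.198  0.058] sd [0.057 0.038 0.011] eff6 [-0.3451 -0.1455 -0.0696 -0.0469 -0.0427]
```

Request:
drive_tool(steps=[{"tx":0,"ty":0,"tz":0,"ax":0,"ay":0,"az":-0.1,"gripper":15},{"tx":0,"ty":0,"tz":0,"ax":0,"ay":0,"az":-0.1,"gripper":15},{"tx":0,"ty":0,"tz":0,"ax":0,"ay":0,"az":-0.1,"gripper":15},{"tx":0,"ty":0,"tz":0,"ax":0,"ay":0,"az":-0.1,"gripper":15},{"tx":0,"ty":0,"tz":0,"ax":0,"ay":0,"az":0,"gripper":15},{"tx":0,"ty":0,"tz":0,"ax":0,"ay":0,"az":0,"gripper":15}])

```text
time_s: 13.52
eef_pos: [0.5622, -0.196, 0.0842]
tool_rot: [-2.517, 1.88, -0.0]
wrist_force: [0.8, -1.1, 4.0]
width: 0.0214
grip_force: 70.0
```

```bash
python3 -c "
from h import *
avg()"
```

```text
t 13.72 pos [ 0.5621 -0.196   0.0841] yaw_y -163.58 zax [ 2.e-04 -1.e-04 -1.e+00] j [ -4.2  24.4  -1.7   0.  -63.9  20.6] F [ 0.46 -1.37  3.51] T [-0.249 -0.315  0.069] w 0.0211 g 70.01619458198547
mean F [ 0.82 -1.05  3.65] T [-0.245 -0.286  0.063] sd [0.04  0.022 0.044] eff6 [-0.0587 -0.0468 -0.0454 -0.0471 -0.0493]
```

Request:
drive_tool(steps=[{"tx":0,"ty":0,"tz":0,"ax":0,"ay":0,"az":-0.1,"gripper":15},{"tx":0,"ty":0,"tz":0,"ax":0,"ay":0,"az":-0.1,"gripper":15},{"tx":0,"ty":0,"tz":0,"ax":0,"ay":0,"az":0,"gripper":15},{"tx":0,"ty":0,"tz":0,"ax":0,"ay":0,"az":0,"gripper":15}])

```text
time_s: 14.22
eef_pos: [0.5622, -0.196, 0.0842]
tool_rot: [-2.415, 2.01, -0.0]
wrist_force: [1.4, -0.1, 3.0]
width: 0.021
grip_force: 70.0
```

```bash
python3 -c "
from h import *
avg()"
```

```text
t 14.43 pos [ 0.5622 -0.196   0.0842] yaw_y -169.58 zax [ 3.e-04 -1.e-04 -1.e+00] j [ -4.2  24.4  -1.7   0.  -63.9  14.6] F [ 1.5  -0.19  4.39] T [-0.185 -0.391  0.076] w 0.021 g 70.04060626029968
mean F [ 1.2  -0.13  3.98] T [-0.238 -0.354  0.064] sd [0.031 0.031 0.016] eff6 [-0.0616 -0.0491 -0.0471 -0.0483 -0.0501]
```

Request:
drive_tool(steps=[{"tx":0,"ty":0,"tz":0,"ax":0,"ay":0,"az":-0.1,"gripper":15},{"tx":0,"ty":0,"tz":0,"ax":0,"ay":0,"az":-0.1,"gripper":15},{"tx":0,"ty":0,"tz":0,"ax":0,"ay":0,"az":0,"gripper":15},{"tx":0,"ty":0,"tz":0,"ax":0,"ay":0,"az":0,"gripper":15}])

```text
time_s: 14.92
eef_pos: [0.5622, -0.196, 0.0842]
tool_rot: [-2.306, 2.133, -0.0]
wrist_force: [0.4, -0.1, 4.3]
width: 0.0212
grip_force: 70.1
```

```bash
python3 -c "
from h import *
avg()"
```

```text
t 15.12 pos [ 0.5621 -0.196   0.0842] yaw_y -175.58 zax [ 2.e-04 -1.e-04 -1.e+00] j [ -4.2  24.4  -1.7   0.  -63.9   8.6] F [ 0.88 -0.55  3.95] T [-0.206 -0.423  0.106] w 0.0212 g 70.06945610046387
mean F [ 1.   -0.31  4.53] T [-0.183 -0.41   0.05 ] sd [0.021 0.016 0.042] eff6 [-0.0632 -0.0507 -0.0487 -0.0499 -0.0517]
```

Request:
drive_tool(steps=[{"tx":0,"ty":0,"tz":0,"ax":0,"ay":0,"az":-0.1,"gripper":15},{"tx":0,"ty":0,"tz":0,"ax":0,"ay":0,"az":-0.1,"gripper":15},{"tx":0,"ty":0,"tz":0,"ax":0,"ay":0,"az":0,"gripper":15},{"tx":0,"ty":0,"tz":0,"ax":0,"ay":0,"az":0,"gripper":15}])

```text
time_s: 15.62
eef_pos: [0.5621, -0.196, 0.0841]
tool_rot: [-2.191, 2.251, -0.0]
wrist_force: [1.3, -0.4, 3.5]
width: 0.0212
grip_force: 70.1
```

```bash
python3 -c "
from h import *
avg()"
```

```text
t 15.82 pos [ 0.5621 -0.196   0.0841] yaw_y 178.42 zax [ 1.e-04 -0.e+00 -1.e+00] j [ -4.2  24.4  -1.7   0.  -63.9   2.6] F [1.14 0.03 4.73] T [-0.082 -0.471  0.091] w 0.021 g 70.10169267654419
mean F [ 0.83 -0.16  4.27] T [-0.096 -0.468  0.088] sd [0.017 0.011 0.022] eff6 [-0.064  -0.0514 -0.0494 -0.0506 -0.0523]
```

Request:
drive_tool(steps=[{"tx":0,"ty":0,"tz":0,"ax":0,"ay":0,"az":-0.1,"gripper":15},{"tx":0,"ty":0,"tz":0,"ax":0,"ay":0,"az":-0.1,"gripper":15},{"tx":0,"ty":0,"tz":0,"ax":0,"ay":0,"az":0,"gripper":15},{"tx":0,"ty":0,"tz":0,"ax":0,"ay":0,"az":0,"gripper":15}])

```text
time_s: 16.32
eef_pos: [0.5621, -0.196, 0.0841]
tool_rot: [-2.07, 2.363, -0.0]
wrist_force: [0.7, 0.5, 4.8]
width: 0.0216
grip_force: 70.1
```

```bash
python3 -c "
from h import *
avg()"
```

```text
t 16.52 pos [ 0.5621 -0.196   0.0841] yaw_y 172.42 zax [ 1.e-04 -0.e+00 -1.e+00] j [ -4.2  24.4  -1.7   0.  -63.9  -3.4] F [ 1.01 -0.08  5.55] T [-0.046 -0.514  0.076] w 0.021 g 70.13955116271973
mean F [1.19 0.06 4.77] T [-0.079 -0.498  0.07 ] sd [0.032 0.013 0.025] eff6 [-0.0668 -0.0542 -0.0521 -0.0534 -0.0552]
```

Request:
drive_tool(steps=[{"tx":0,"ty":0,"tz":0,"ax":0,"ay":0,"az":-0.1,"gripper":15},{"tx":0,"ty":0,"tz":0,"ax":0,"ay":0,"az":-0.1,"gripper":15},{"tx":0,"ty":0,"tz":0,"ax":0,"ay":0,"az":0,"gripper":15},{"tx":0,"ty":0,"tz":0,"ax":0,"ay":0,"az":0,"gripper":15}])

```text
time_s: 17.02
eef_pos: [0.5621, -0.196, 0.0841]
tool_rot: [-1.944, 2.468, 0.0]
wrist_force: [2.0, 0.4, 4.9]
width: 0.0212
grip_force: 70.2
```

```bash
python3 -c "
from h import *
avg()
s=cv2.imread('pics/side2.png');n=read_camera('side')[:,:,::-1]
f=lambda i:cv2.resize(i[168:205,325:380],(396,266),interpolation=cv2.INTER_CUBIC)
cv2.imwrite('pics/jaw3.png',np.hstack([f(s),f(n)]))"
```

```text
t 17.23 pos [ 0.562  -0.196   0.0841] yaw_y 166.45 zax [-1.e-04 -0.e+00 -1.e+00] j [ -4.2  24.4  -1.7   0.  -63.9  -9.4] F [ 1.46 -0.09  5.42] T [-0.016 -0.367  0.078] w 0.0213 g 70.17579317092896
mean F [0.9  0.38 5.06] T [-0.006 -0.383  0.089] sd [0.026 0.019 0.029] eff6 [-0.0917 -0.0865 -0.0854 -0.0853 -0.0852]
```

View pics/jaw3.png

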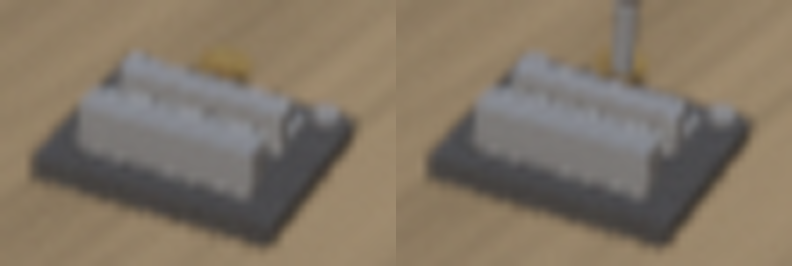

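The driver stands in the collar and the jaw gap has narrowed (crop ≈610,85). The torque has begun to rise, so the bar has met both jaws. I tighten in small steps.

Request:
drive_tool(steps=[{"tx":0,"ty":0,"tz":0.002,"ax":0,"ay":0,"az":-0.06,"gripper":15},{"tx":0,"ty":0,"tz":0,"ax":0,"ay":0,"az":-0.06,"gripper":15},{"tx":0,"ty":0,"tz":0,"ax":0,"ay":0,"az":0,"gripper":15},{"tx":0,"ty":0,"tz":0,"ax":0,"ay":0,"az":0,"gripper":15}])

```text
time_s: 17.77
eef_pos: [0.5619, -0.196, 0.0842]
tool_rot: [1.864, -2.528, -0.001]
wrist_force: [1.4, -0.6, 1.0]
width: 0.0214
grip_force: 69.7
```

```bash
python3 -c "
from h import *
avg(10)"
```

```text
t 18.23 pos [ 0.5619 -0.196   0.0842] yaw_y 162.79 zax [-4.e-04  2.e-04 -1.e+00] j [ -4.2  24.4  -1.7  -0.  -64.  -13. ] F [ 1.62 -1.29 -0.37] T [-0.29  -0.858  0.11 ] w 0.0211 g 69.45122122764587
mean F [ 1.8  -0.44  0.25] T [-0.294 -0.842  0.113] sd [0.025 0.041 0.017] eff6 [-0.122  -0.1131 -0.1104 -0.1091 -0.1093 -0.1097 -0.11   -0.1104 -0.1101
 -0.11  ]
```

Request:
drive_tool(steps=[{"tx":0,"ty":0,"tz":-0.002,"ax":0,"ay":0,"az":0,"gripper":15},{"tx":0,"ty":0,"tz":0,"ax":0,"ay":0,"az":-0.06,"gripper":15},{"tx":0,"ty":0,"tz":0,"ax":0,"ay":0,"az":-0.06,"gripper":15},{"tx":0,"ty":0,"tz":0,"ax":0,"ay":0,"az":-0.05,"gripper":15},{"tx":0,"ty":0,"tz":0,"ax":0,"ay":0,"az":0,"gripper":15},{"tx":0,"ty":0,"tz":0,"ax":0,"ay":0,"az":0,"gripper":15}])

```text
time_s: 18.98
eef_pos: [0.562, -0.196, 0.0842]
tool_rot: [1.75, -2.609, -0.0]
wrist_force: [0.2, -0.4, 3.3]
width: 0.0213
grip_force: 70.0
```

```bash
python3 -c "
from h import *
avg(10)"
```

```text
t 19.43 pos [ 0.562  -0.196   0.0841] yaw_y 157.69 zax [-1.e-04  0.e+00 -1.e+00] j [ -4.2  24.4  -1.7  -0.  -63.9 -18.1] F [-0.64  1.27  4.22] T [0.282 0.024 0.111] w 0.0211 g 70.12954115867615
mean F [0.15 0.67 3.83] T [ 0.193 -0.064  0.138] sd [0.055 0.065 0.023] eff6 [-0.1515 -0.1437 -0.1413 -0.1408 -0.1409 -0.1411 -0.1414 -0.1415 -0.1417
 -0.1418]
```

Request:
drive_tool(steps=[{"tx":0,"ty":0,"tz":0,"ax":0,"ay":0,"az":-0.06,"gripper":15},{"tx":0,"ty":0,"tz":0,"ax":0,"ay":0,"az":0,"gripper":15},{"tx":0,"ty":0,"tz":0,"ax":0,"ay":0,"az":0,"gripper":15},{"tx":0,"ty":0,"tz":0,"ax":0,"ay":0,"az":0,"gripper":15}])

```text
time_s: 19.92
eef_pos: [0.5621, -0.196, 0.0842]
tool_rot: [-1.709, 2.636, -0.0]
wrist_force: [0.0, 1.3, 4.7]
width: 0.0212
grip_force: 70.2
```

```bash
python3 -c "
from h import *
avg(5)"
```

```text
t 20.12 pos [ 0.5621 -0.196   0.0841] yaw_y 155.89 zax [ 0. -0. -1.] j [ -4.2  24.4  -1.7   0.  -63.9 -19.9] F [-0.52  2.71  4.82] T [0.33  0.164 0.156] w 0.0212 g 70.24387836456299
mean F [-0.6   1.19  4.77] T [0.33  0.171 0.16 ] sd [0.034 0.027 0.037] eff6 [-0.1526 -0.1522 -0.1522 -0.1523 -0.1521]
```

Torque is 0.152 N m, about 37 N on the bar. I ease the twist off before lifting out.

Request:
drive_tool(steps=[{"tx":0,"ty":0,"tz":0,"ax":0,"ay":0,"az":0.07,"gripper":15},{"tx":0,"ty":0,"tz":0,"ax":0,"ay":0,"az":0.07,"gripper":15},{"tx":0,"ty":0,"tz":0,"ax":0,"ay":0,"az":0,"gripper":15},{"tx":0,"ty":0,"tz":0,"ax":0,"ay":0,"az":0,"gripper":15}])

```text
time_s: 20.62
eef_pos: [0.5621, -0.196, 0.0841]
tool_rot: [-1.804, 2.572, -0.0]
wrist_force: [-1.0, 0.7, 5.3]
width: 0.0212
grip_force: 70.2
```

```bash
python3 -c "
from h import *
avg(5)"
```

```text
t 20.82 pos [ 0.5621 -0.196   0.0841] yaw_y 160.09 zax [ 0. -0. -1.] j [ -4.2  24.4  -1.7   0.  -63.9 -15.7] F [-0.09  0.95  4.36] T [0.337 0.155 0.122] w 0.0213 g 70.22941589355469
mean F [-0.23  0.51  5.09] T [0.328 0.169 0.107] sd [0.015 0.027 0.016] eff6 [-0.0875 -0.0908 -0.0915 -0.0915 -0.0916]
```

Request:
drive_tool(steps=[{"tx":0,"ty":0,"tz":0,"ax":0,"ay":0,"az":0.1,"gripper":15},{"tx":0,"ty":0,"tz":0,"ax":0,"ay":0,"az":0.1,"gripper":15},{"tx":0,"ty":0,"tz":0.01,"ax":0,"ay":0,"az":0,"gripper":15},{"tx":0,"ty":0,"tz":0.02,"ax":0,"ay":0,"az":0,"gripper":15},{"tx":0,"ty":0,"tz":0.05,"ax":0,"ay":0,"az":0,"gripper":15},{"tx":0,"ty":0,"tz":0.1,"ax":0,"ay":0,"az":0,"gripper":15},{"tx":0,"ty":0,"tz":0.15,"ax":0,"ay":0,"az":0,"gripper":15},{"tx":0,"ty":0,"tz":0.15,"ax":0,"ay":0,"az":0,"gripper":15},{"tx":0,"ty":0,"tz":0,"ax":0,"ay":0,"az":0,"gripper":15},{"tx":0,"ty":0,"tz":0,"ax":0,"ay":0,"az":0,"gripper":15}])

```text
time_s: 22.08
eef_pos: [0.5614, -0.1957, 0.1799]
tool_rot: [1.935, -2.474, -0.002]
wrist_force: [0.6, 0.7, -1.9]
width: 0.0212
grip_force: 69.7
```

```bash
python3 -c "
from h import *
avg(2)"
```

```text
t 22.12 pos [ 0.5612 -0.1957  0.1793] yaw_y 166.08 zax [-2.e-03  8.e-04 -1.e+00] j [ -4.2  20.8   7.3  -0.  -76.6  -9.7] F [-0.71 -0.25 -1.7 ] T [-0.019  0.009 -0.022] w 0.0214 g 69.73796367645264
mean F [-0.03  0.21 -1.79] T [ 0.019  0.015 -0.006] sd [0.038 0.006 0.016] eff6 [-0.0036 -0.0032]
```

Request:
drive_tool(steps=[{"tx":-0.05,"ty":0.2,"tz":0,"ax":0,"ay":0,"az":0.05,"gripper":15},{"tx":-0.05,"ty":0.26,"tz":0,"ax":0,"ay":0,"az":0.05,"gripper":15},{"tx":-0.05,"ty":0.26,"tz":0,"ax":0,"ay":0,"az":0.05,"gripper":15},{"tx":-0.05,"ty":0.26,"tz":0,"ax":0,"ay":0,"az":0.05,"gripper":15},{"tx":-0.05,"ty":0.26,"tz":0,"ax":0,"ay":0,"az":0.05,"gripper":15},{"tx":-0.05,"ty":0.26,"tz":0,"ax":0,"ay":0,"az":0.05,"gripper":15},{"tx":-0.05,"ty":0.26,"tz":0,"ax":0,"ay":0,"az":0.05,"gripper":15},{"tx":-0.06,"ty":0.2,"tz":0,"ax":0,"ay":0,"az":0.05,"gripper":15},{"tx":0,"ty":0.17,"tz":0,"ax":0,"ay":0,"az":0.06,"gripper":15},{"tx":0,"ty":0,"tz":0,"ax":0,"ay":0,"az":0,"gripper":15}])

```text
time_s: 23.38
eef_pos: [0.4791, 0.2315, 0.1788]
tool_rot: [2.221, -2.219, -0.001]
wrist_force: [0.1, -0.3, -1.7]
width: 0.0212
grip_force: 69.7
```

```bash
python3 -c "
from h import *
avg(4)"
```

```text
t 23.52 pos [0.4797 0.2292 0.1794] yaw_y 179.86 zax [-0.0013 -0.0012 -1.    ] j [ 42.4  13.8  -2.4  -0.  -73.8 -42.6] F [-0.86 -0.55 -1.67] T [-0.061 -0.053  0.003] w 0.0212 g 69.67636227607727
mean F [-0.27 -0.17 -1.58] T [-0.056 -0.014  0.006] sd [0.033 0.024 0.019] eff6 [-0.0923 -0.0326 -0.0098 -0.002 ]
```

Request:
drive_tool(steps=[{"tx":0,"ty":0.005,"tz":-0.05,"ax":0,"ay":0,"az":0,"gripper":15},{"tx":0,"ty":0,"tz":-0.05,"ax":0,"ay":0,"az":0,"gripper":15},{"tx":0,"ty":0,"tz":-0.05,"ax":0,"ay":0,"az":0,"gripper":15},{"tx":0,"ty":0,"tz":-0.05,"ax":0,"ay":0,"az":0,"gripper":15},{"tx":0,"ty":0,"tz":0,"ax":0,"ay":0,"az":0,"gripper":15}])

```text
time_s: 24.15
eef_pos: [0.4795, 0.2305, 0.139]
tool_rot: [2.218, -2.222, -0.0]
wrist_force: [0.6, 0.5, -1.4]
width: 0.0214
grip_force: 69.7
```

```bash
python3 -c "
from h import *
avg(2)"
```

```text
t 24.2 pos [0.4799 0.2308 0.1397] yaw_y 179.9 zax [-5.e-04 -7.e-04 -1.e+00] j [ 42.5  15.3  -6.4   0.  -68.3 -42.6] F [ 0.12  0.44 -0.29] T [ 0.004 -0.023 -0.012] w 0.0214 g 69.6756112575531
mean F [ 0.35  0.48 -0.82] T [-0.012 -0.024  0.012] sd [0.016 0.002 0.024] eff6 [0.0001 0.    ]
```

Request:
drive_tool(steps=[{"tx":0,"ty":0,"tz":-0.03,"ax":0,"ay":0,"az":0,"gripper":15},{"tx":0,"ty":0,"tz":-0.03,"ax":0,"ay":0,"az":0,"gripper":15},{"tx":0,"ty":0,"tz":-0.03,"ax":0,"ay":0,"az":0,"gripper":15},{"tx":0,"ty":0,"tz":0,"ax":0,"ay":0,"az":0,"gripper":15}])

```text
time_s: 24.7
eef_pos: [0.4797, 0.2308, 0.1214]
tool_rot: [2.218, -2.223, -0.0]
wrist_force: [0.1, 0.7, -0.9]
width: 0.0213
grip_force: 69.7
```

```bash
python3 -c "
from h import *
avg(2)"
```

```text
t 24.75 pos [0.48   0.2309 0.1219] yaw_y 179.89 zax [-3.e-04 -4.e-04 -1.e+00] j [ 42.5  16.1  -8.1   0.  -65.8 -42.7] F [ 0.17  0.35 -0.92] T [ 0.034  0.007 -0.022] w 0.0214 g 69.6761691570282
mean F [ 0.14  0.52 -0.93] T [0.025 0.008 0.01 ] sd [0.009 0.001 0.032] eff6 [-0.     -0.0001]
```

In the hole freely. I go on to about 2 mm above home.

Request:
drive_tool(steps=[{"tx":0,"ty":0,"tz":-0.05,"ax":0,"ay":0,"az":0,"gripper":15},{"tx":0,"ty":0,"tz":-0.05,"ax":0,"ay":0,"az":0,"gripper":15},{"tx":0,"ty":0,"tz":-0.05,"ax":0,"ay":0,"az":0,"gripper":15},{"tx":0,"ty":0,"tz":-0.05,"ax":0,"ay":0,"az":0,"gripper":15},{"tx":0,"ty":0,"tz":-0.01,"ax":0,"ay":0,"az":0,"gripper":15},{"tx":0,"ty":0,"tz":0,"ax":0,"ay":0,"az":0,"gripper":15}])

```text
time_s: 25.5
eef_pos: [0.4801, 0.231, 0.0801]
tool_rot: [2.219, -2.223, 0.0]
wrist_force: [-1.7, 0.3, -0.7]
width: 0.0215
grip_force: 69.7
```

```bash
python3 -c "
from h import *
avg(2)"
```

```text
t 25.55 pos [0.4803 0.2311 0.0804] yaw_y 179.9 zax [ 5.e-04  2.e-04 -1.e+00] j [ 42.5  18.2 -11.8   0.  -60.  -42.7] F [-0.43  0.36 -1.01] T [ 0.012 -0.033  0.028] w 0.021 g 69.6769630908966
mean F [-1.05  0.31 -0.85] T [ 0.01  -0.033 -0.014] sd [0.001 0.001 0.042] eff6 [-0. -0.]
```

Request:
drive_tool(steps=[{"tx":0,"ty":0,"tz":-0.01,"ax":0,"ay":0,"az":0,"gripper":15},{"tx":0,"ty":0,"tz":-0.007,"ax":0,"ay":0,"az":0,"gripper":15},{"tx":0,"ty":0,"tz":0,"ax":0,"ay":0,"az":0,"gripper":15}])

```text
time_s: 25.92
eef_pos: [0.4802, 0.2311, 0.0773]
tool_rot: [-2.219, 2.223, -0.0]
wrist_force: [-2.3, 0.0, 4.4]
width: 0.0212
grip_force: 70.1
```

```bash
python3 -c "
from h import *
avg(2)"
```

```text
t 25.98 pos [0.4802 0.2311 0.0773] yaw_y 179.9 zax [ 7.e-04  4.e-04 -1.e+00] j [ 42.5  18.4 -12.    0.  -59.5 -42.6] F [-2.08 -0.82  5.31] T [-0.052  0.816  0.01 ] w 0.0214 g 70.13764500617981
mean F [-2.17 -0.4   4.85] T [-0.059  0.755  0.021] sd [0.007 0.061 0.012] eff6 [-0.008 -0.008]
```

Request:
drive_tool(steps=[{"tx":0,"ty":0,"tz":0,"ax":0,"ay":0,"az":0,"gripper":60},{"tx":0,"ty":0,"tz":0,"ax":0,"ay":0,"az":0,"gripper":60},{"tx":0,"ty":0,"tz":0,"ax":0,"ay":0,"az":0,"gripper":60},{"tx":0,"ty":0,"tz":0.1,"ax":0,"ay":0,"az":0,"gripper":60},{"tx":0,"ty":0,"tz":0.2,"ax":0,"ay":0,"az":0,"gripper":60},{"tx":0,"ty":0,"tz":0.25,"ax":0,"ay":0,"az":0,"gripper":60},{"tx":-0.2,"ty":0,"tz":0.2,"ax":0,"ay":0,"az":0,"gripper":60},{"tx":-0.1,"ty":-0.2,"tz":0,"ax":0,"ay":0,"az":0,"gripper":60},{"tx":0,"ty":-0.25,"tz":0,"ax":0,"ay":0,"az":0,"gripper":60},{"tx":0,"ty":-0.2,"tz":0,"ax":0,"ay":0,"az":0,"gripper":60}])

```text
time_s: 27.22
eef_pos: [0.4196, 0.0996, 0.227]
tool_rot: [-2.219, 2.222, -0.0]
wrist_force: [0.8, -0.1, 0.6]
width: 0.0603
grip_force: 0.0
```

```bash
python3 -c "
from h import *
avg(3)
n=read_camera('side')[:,:,::-1];t=read_camera('top')[:,:,::-1];o=cv2.imread('pics/side0.png')
f=lambda i:cv2.resize(i[170:290,195:395],(500,300),interpolation=cv2.INTER_CUBIC)
g=cv2.resize(t[170:270,150:450],(750,250))[:,:500]
k=cv2.resize(t[178:238,365:425],(300,300));k2=cv2.resize(cv2.imread('pics/top0.png')[178:238,365:425],(300,300))
cv2.imwrite('pics/fin.png',np.vstack([np.hstack([f(n),k]),np.hstack([f(o),k2])]))"
```

```text
t 27.32 pos [0.4196 0.0983 0.2271] yaw_y 179.73 zax [ 6.e-04 -1.e-04 -1.e+00] j [ 34.2   1.  -10.4   0.  -78.5 -34.5] F [ 0.32  0.87 -0.19] T [ 0.107 -0.067  0.016] w 0.06 g 0.0
mean F [-0.11 -1.31 -0.38] T [-0.223  0.037  0.012] sd [0.374 0.143 0.012] eff6 [-0.7962 -0.1205  0.5262]
```

View pics/fin.png

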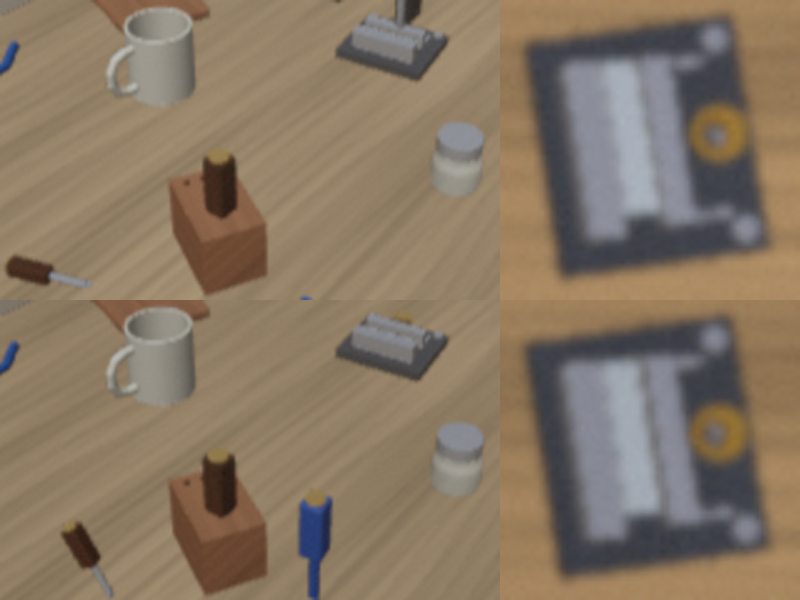

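The driver stands home in the block exactly as at the start. The top crop shows the dark gap between bar and jaw closed, and the mug and jar are unmoved. The small loose driver, balanced on its tip at the start, has since toppled over; I never touched it. I settle for two rows and hand in.

Request:
drive_tool(steps=[{"tx":0,"ty":0,"tz":0,"ax":0,"ay":0,"az":0,"gripper":60},{"tx":0,"ty":0,"tz":0,"ax":0,"ay":0,"az":0,"gripper":60},{"tx":0,"ty":0,"tz":0,"ax":0,"ay":0,"az":0,"gripper":60}])

```text
time_s: 27.8
eef_pos: [0.4201, 0.1015, 0.2265]
tool_rot: [2.22, -2.222, -0.0]
wrist_force: [0.0, 0.2, 0.7]
width: 0.0602
grip_force: 0.0
```

```bash
python3 -c "
from cell import sign_off
print(sign_off())"
```

```text
the job is handed in; nothing more can be done
None
```

The job is handed in at 27.8 s: the screw was tightened to about 0.15 N m (bar estimated at about 37 N while turning), the driver is back home upright in its block and let go, and the mug, jar and die were not touched.

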